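# Space the cut end tile and hold it pressed

## Robot

A 6-joint arm with a two-finger parallel gripper is mounted at the origin on the work surface. World frame = base frame: x ahead of the robot, y to its left, z up, the work surface at z = 0. Lengths are in m, angles in rad, forces in N, time in s.
With the tool pointing down it reaches from about 0.3 to 0.775 m from the base axis. Payload 14.6 kg.
Tool frame: the origin (TCP) lies midway between the tips of the shut fingers; the grasp point (between the pads) lies 19 mm behind it; z points along the fingers, y is the line along which they close (so a half turn about z gives the same grasp; the last joint's range is limited). The gripper opens to 94 mm and grips with 3 to 60 N. Pads are 16 mm wide; open, the fingers measure 119 mm over their backs; the gripper's body (75 mm by 177 mm) begins 78 mm behind the grasp point.
Start: joints at [-1.187, 0.3, 1.521, -0, 1.321, -0.067], TCP at [0.24, -0.495, 0.185] pointing down, gripper open.
Joint ranges: [-3.03, 3.03], [-0.79, 2.21], [0.23, 2.52], [-1.04, 4.18], [0, 3.07], [-2.55, 2.55]. Speed limits (rad/s): [2.22, 2.22, 2.57, 3.14, 3.14, 3.14].

## Interface

Orientations are given as [roll, pitch, yaw] about the fixed x, y, z axes, in that order (R = Rz(yaw) Ry(pitch) Rx(roll)).
In Python, from station import ctrl gives the robot as it stands. The module is installed in compiled form; this text tells all that it offers.
- The arm moves only by the tool servo_tool, never from a script. Its argument "plan" is a list of rows, each a list of 7 numbers: the opening in per cent of the stroke, from 0 (shut) to 100 (fully open), then the shift along the tool's x, y, z in m, then the turn, a rotation vector about the tool's x, y, z in rad. A call has exactly 8 rows; each row shifts and turns the commanded pose from where the row before left it, along the tool's axes as they then stand; what a row does not reach is not made up. A row lasts 1/8 s, in which the tool goes at most 62.5 mm and 10.7 degrees, less where a joint would pass 70% of its speed; a pose out of reach is approached as far as the arm can. A call with a gripper value outside its range is refused whole. The fingers move at their own pace and stop on an object; "force" is the grip in N (left out, the last holds). Time passes only in rows, so rows that do not move let the fingers close, or fill a call up. It gives the time, the measured TCP pose, the force, the opening and the grip force at its end, in the units of the state.
- ctrl.get_obs(): the state, without advancing time (a new reading comes with each control period).
- ctrl.camera(name): name is "scene" or "side" or "wrist"; returns a dict with "pixels" (480x640x3 uint8, red, green, blue), "z_map" (480x640 float32, m along the optical axis (not along the pixel's ray), 0 where there is no reading), "mtx" (3x3 intrinsics, pixels), "dist" ([k1, k2, p1, p2, k3] as OpenCV has them; the pictures are not rectified), "pose" (4x4, takes a point from camera to world coordinates). Camera axes: x right, y up, looking along -z (the intrinsics and any distortion apply to the point x, -y, -z); pixel columns grow to the right and rows downward; lengths in m; the calibration is good to about 2 mm. A picture is of the moment at which its call begins.
- ctrl.hand_in(): hands the job in; it is judged then, once.
The state is a dict: "time_s": time; "qpos": joint angles; "joint_vel": joint speeds; "tau": joint torques, N m; "ee_pos": TCP position; "eef_rot": TCP orientation; "force": force on the tool from outside, world axes, zero at the start; "moment": the same for the moment, N m; "grip_width": finger opening in m; "grip_force": force on a finger pad.
Only numpy, scipy, OpenCV 4.12 (cv2) and the standard library are available. Lean on these libraries where they do the work, as an engineer would, in place of code of your own. Each camera call takes 0.05 s, during which the arm holds its last target. There are 200 camera calls.

## Task

A row of kitchen tiles lies on the plywood panel and only the narrow cut tile at one end is still loose. Stand the T-shaped spacer down on the panel inside the one joint that is wide enough for it, wholly between the tiles, without trying it on the narrow joints, and let go of it. Then push the cut tile along the row until the spacer is nipped flat between it and its neighbour, tile still straight and in line with the row, and end the program with the gripper still holding it firmly pressed there; leave the mug, mallet, spare tiles and level alone throughout.

Things in the scene. Friction and masses are not known exactly. Their poses are not given: they have to be found in the camera images.
- panel: Fixed plywood panel lying flat on the worktop, 160 (x) by 400 (y) mm, 18 mm thick, so its top is at height 18 mm. Origin at the centre of its underside; the tile row runs along its y axis, centred on its x = 0.
- set_tiles: The two middle tiles of the row, glued down: white ceramic, each 75 mm (y) by 100 mm (x), 12 mm thick, with a 4 mm joint between them, so the pair spans 154 mm in y (faces at y = +-77 mm). Origin at the centre of the pair's underside, on the panel's top; same axes as the panel.
- full_tile: Glued full-width end tile, white ceramic, 75 mm (y) by 100 mm (x) by 12 mm thick, at one end of the row (either the +y or the -y end); its joint to the middle pair is only 3 to 6.5 mm wide, too narrow for the spacer. Origin at the centre of its underside.
- cut_tile: Loose cut end tile, white ceramic, only 53 mm (y) by 100 mm (x) by 12 mm thick, about 150 g, lying on the panel at the other end of the row, up to 0.05 rad askew; its joint to the middle pair is about 14 to 17.5 mm wide, the only one that takes the spacer. Slides freely on the panel with ordinary friction. Origin at the centre of its underside.
- spacer: Grey plastic spacer like an upside-down T, standing upright on the worktop: 10 mm thick (y) throughout; foot 60 mm long (x) and 22 mm high; above it a grip tab 32 mm long (x) that reaches up to 55 mm. About 50 g. Origin at the centre of its underside, z up. Standing on the panel, its foot rises 10 mm above the tiles' tops.
- mug: Bystander: white mug, 80 mm across, 90 mm high. Origin at the centre of its underside.
- mallet: Bystander: mallet lying on the worktop. Leave alone.
- spare_tiles: Bystander: stack of three spare tiles, 100 by 75 by 36 mm. Leave alone.
- level: Bystander: aluminium spirit level, 50 by 300 by 22 mm. Leave alone.
Things that resemble listed ones, but are neither listed nor needed, are in the scene too. There is more than one size of the spacer; the one meant has the size given above.

How it is judged:
By the outcome, as a careful person would: the job done as asked, in the order asked, and still so for the second after the job is handed in, while the arm keeps its last pose, push and grip.
It also fails if it takes over 58 s, if anything falls off the work surface, if the arm or the gripper's body presses on something with over 40 N, if the wrist force passes 120 N, or if a joint passes its speed limit or range.

## Working session

There is one attempt and no reset: what is moved stays moved. The work goes in short steps, Python scripts to look and compute and a tool call to move; the robot and the scene stay as the last step left them, time stands still between calls to the robot, and variables do not carry over. Pictures are saved under pics/ and viewed, at most 10 in all, crops included, and the job is handed in when it is done.

Besides the shell and the picture viewer there is one more tool, called after ">>>" as name([rows], argument=value, ...), one row to a line, values as JSON. servo_tool: Moves the arm, as the interface text tells. Its arguments: {"type":"object","properties":{"plan":{"type":"array","items":{"type":"array","items":{"type":"number"}}},"force":{"type":"number"}},"required":["plan"]}

```bash
mkdir -p pics; cat > h.py <<'E'
import numpy as np, cv2
from station import ctrl
def snap(n,f=None):
    c=ctrl.camera(n)
    if f: cv2.imwrite('pics/'+f,cv2.cvtColor(c['pixels'],cv2.COLOR_RGB2BGR))
    np.savez('last_%s.npz'%n,**{k:np.array(v) for k,v in c.items()})
    return c
def load(n): return dict(np.load('last_%s.npz'%n))
def ray(c,uv):
    p=cv2.undistortPoints(np.array(uv,float).reshape(-1,1,2),c['mtx'],c['dist']).reshape(-1,2)
    d=np.c_[p[:,0],-p[:,1],-np.ones(len(p))]@c['pose'][:3,:3].T
    return c['pose'][:3,3],d
def plane(c,uv,z):
    o,d=ray(c,uv); return o+d*((z-o[2])/d[:,2])[:,None]
def cloud(c):
    v,u=np.mgrid[0:480,0:640]; uv=np.c_[u.ravel(),v.ravel()]
    o,d=ray(c,uv); return (o+d*c['z_map'].reshape(-1,1)).reshape(480,640,3)
def proj(c,P):
    R=c['pose'][:3,:3];q=(np.atleast_2d(P)-c['pose'][:3,3])@R
    q=q*[1,-1,-1]; return cv2.projectPoints(q.reshape(-1,1,3),np.zeros(3),np.zeros(3),c['mtx'],c['dist'])[0].reshape(-1,2)
E
python3 - <<'E'
from h import *
a=snap('scene','a.png');b=snap('side','b.png')
for c in(a,b): print(c['pose'].round(3).tolist(),c['mtx'].round(1).tolist())
print(ctrl.get_obs())
E
```

```text
[[0.586, -0.667, 0.461, 1.185], [0.811, 0.489, -0.322, -0.448], [-0.011, 0.563, 0.827, 1.1], [0.0, 0.0, 0.0, 1.0]] [[448.3, 0.0, 317.7], [0.0, 448.3, 240.0], [0.0, 0.0, 1.0]]
[[-0.887, 0.246, -0.39, 0.115], [-0.461, -0.489, 0.74, 0.891], [-0.008, 0.837, 0.548, 0.725], [0.0, 0.0, 0.0, 1.0]] [[448.2, 0.0, 314.5], [0.0, 448.2, 238.0], [0.0, 0.0, 1.0]]
{'time_s': 0.1, 'qpos': array([-1.18661924e+00,  3.00416706e-01,  1.52150375e+00, -1.09867497e-05,
        1.32071944e+00, -6.65908097e-02]), 'joint_vel': array([ 4.29974840e-04, -8.88485652e-04, -3.02001317e-04, -4.01145962e-04,
       -5.33954916e-04,  5.28960043e-05]), 'tau': array([ 1.78939597e-03, -5.32644510e+01, -3.53283763e+01,  7.09600816e-02,
        2.34990427e-02, -2.72290589e-05]), 'ee_pos': array([ 0.2395139 , -0.49482383,  0.1842489 ]), 'eef_rot': array([-3.14054702e+00, -5.90666674e-05,  4.50770594e-01]), 'force': array([ 0.02412635, -0.19122191, -0.46765491]), 'moment': array([0.05687462, 0.02697886, 0.03894706]), 'grip_force': 0.0, 'grip_width': 0.09397526312913367}
```

View pics/a.png

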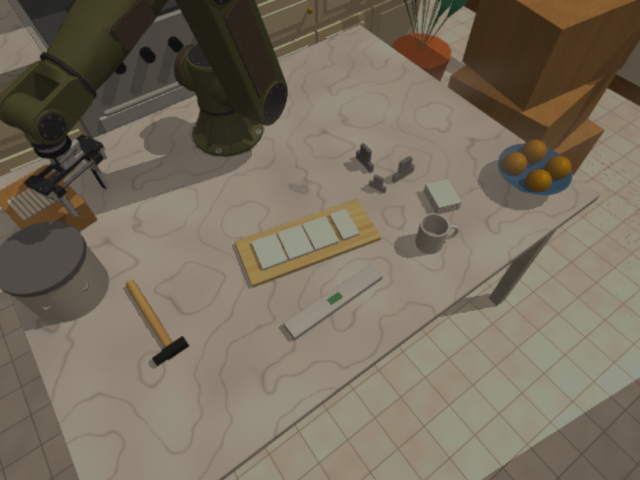

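View pics/b.png

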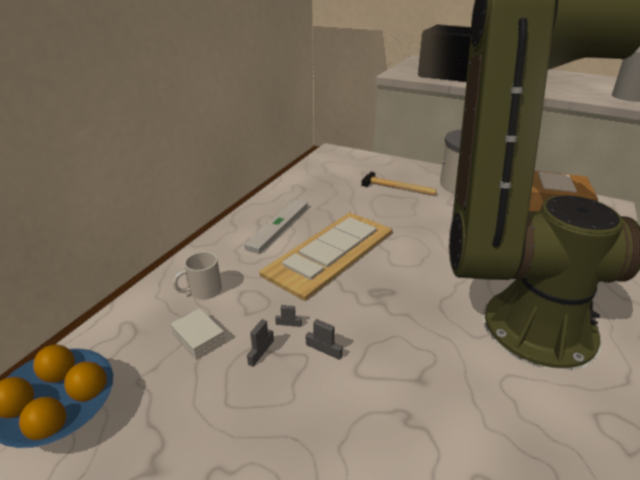

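The scene picture shows the panel at (308,240) with the cut tile at its right end (345,223) and the wide joint at about (333,229). Three grey T-spacers could be confused with each other: A at (365,157), B at (377,183) and C at (403,167). In the side picture they appear at (325,338), (289,317) and (261,342). B is small, so I'll measure all three.

```bash
python3 - <<'E'
from h import *
big=[]
for n,boxes in(('scene',[(350,140,378,174),(368,174,390,194),(390,152,416,184)]),('side',[(303,318,345,360),(274,302,304,330),(244,318,276,366)])):
    c=load(n);P=cloud(c)
    for (x0,y0,x1,y1),nm in zip(boxes,'ABC'):
        rgb=c['pixels'][y0:y1,x0:x1].astype(int);p=P[y0:y1,x0:x1]
        m=(rgb.max(2)<110)&(p[...,2]>.006)
        q=p[m];h=np.percentile(q[:,2],99)
        r=cv2.minAreaRect((q[:,:2]*1000).astype(np.float32)); 
        t=q[q[:,2]>h-.006]
        rt=cv2.minAreaRect((t[:,:2]*1000).astype(np.float32))
        print(n,nm,m.sum(),'h',h.round(4),'c,size,ang',np.round(r[0]),np.round(r[1]),round(r[2]),'top',np.round(rt[0],1),np.round(rt[1],1),round(rt[2]))
    im=cv2.cvtColor(c['pixels'],cv2.COLOR_RGB2BGR)
    x0,y0,w,h=(225,130,200,160) if n=='scene' else(235,200,170,170)
    big.append(cv2.resize(im[y0:y0+h,x0:x0+w],(400,int(400*h/w))))
H=max(b.shape[0] for b in big)
cv2.imwrite('pics/c.png',np.hstack([cv2.copyMakeBorder(b,0,H-b.shape[0],0,0,0) for b in big]))
# white tiles
for n in('scene','side'):
    c=load(n);P=cloud(c)
    hsv=cv2.cvtColor(c['pixels'],cv2.COLOR_RGB2HSV)
    box=(slice(195,285),slice(230,385)) if n=='scene' else (slice(210,300),slice(255,400))
    p=P[box]; s=hsv[box]
    wood=(s[...,1]>90)
    q=p[wood&(p[...,2]>.01)]
    r=cv2.minAreaRect((q[:,:2]*1000).astype(np.float32)); print(n,'panel',np.round(r[0],1),np.round(r[1],1),round(r[2],2),'z',np.median(q[:,2]).round(4))
    w=((s[...,1]<75)&(p[...,2]>.024)).astype(np.uint8)
    k,l,st,ce=cv2.connectedComponentsWithStats(w,connectivity=4)
    for i in range(1,k):
        if st[i,4]>60:
            q=p[l==i];r=cv2.minAreaRect((q[:,:2]*1000).astype(np.float32));print(n,'tile',st[i,4],np.round(r[0],1),np.round(r[1],1),round(r[2],1),np.median(q[:,2]).round(4))
E
```

```text
scene A 282 h 0.0826 c,size,ang [772. -84.] [  73. 1099.] 45 top [799.1 -71.5] [  30.2 1078.2] 47
scene B 163 h 0.0582 c,size,ang [520. 250.] [58. 16.] 25 top [520.6 250.2] [26.3 12.4] 16
scene C 287 h 0.0798 c,size,ang [529. 351.] [17. 86.] 1 top [529.6 351.4] [12.5 45.1] 2
side A 792 h 0.0788 c,size,ang [252. 572.] [ 75. 692.] 30 top [257.5 581.5] [ 38.5 681.5] 28
side B 342 h 0.0561 c,size,ang [308. 561.] [ 59. 763.] 35 top [311.9 568.1] [ 28.8 757. ] 34
side C 663 h 0.079 c,size,ang [356. 598.] [ 63. 757.] 35 top [331.9 622.5] [ 32.  690.9] 36
scene panel [ 857.  -136.7] [407.6 807.7] 73.25 z 0.0165
scene tile 486 [ 874.9 -156.7] [ 83.  847.3] 52.4 0.0286
scene tile 718 [ 864.1 -191.6] [100.5 815.6] 58.4 0.0286
scene tile 754 [550.9 -86.1] [ 75.5 102.6] 77.4 0.0285
scene tile 782 [ 841.4 -277.3] [ 84.5 762.9] 69.9 0.0286
side panel [455.4 351.8] [ 350.9 1227.3] 16.32 z 0.0166
side tile 1603 [398.5 365.5] [ 201.  1178.3] 18.7 0.027
side tile 487 [341.4 447. ] [102.5 992.6] 32.9 0.029
```

View pics/c.png

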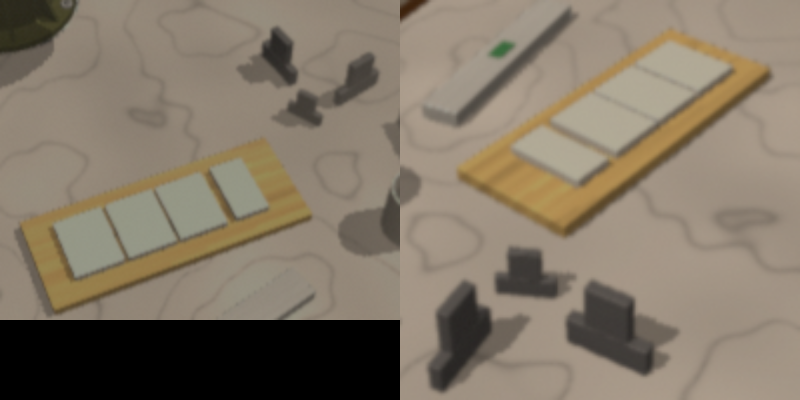

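The crop shows B, the smallest spacer, at scene (377,183) and side (289,317). It measures about 57 mm high with a 58 mm foot, which matches the description. A and C are about 79 mm high, so B is the one. Next I'll remeasure without the invalid depth pixels.

```bash
python3 - <<'E'
from h import *
for n in('scene','side'):
    c=load(n);P=cloud(c);ok=(c['z_map']>.1)
    hsv=cv2.cvtColor(c['pixels'],cv2.COLOR_RGB2HSV)
    x0,y0,x1,y1=(368,174,390,194) if n=='scene' else (274,302,304,330)
    p=P[y0:y1,x0:x1];m=(c['pixels'][y0:y1,x0:x1].max(2)<110)&(p[...,2]>.006)&ok[y0:y1,x0:x1]
    m&=np.linalg.norm(p[...,:2]-[.52,.25],axis=2)<.06
    q=p[m];h=np.percentile(q[:,2],98);r=cv2.minAreaRect((q[:,:2]*1000).astype(np.float32))
    print(n,'B',h.round(4),np.round(r[0],1),np.round(r[1],1),round(r[2],1))
    t=q[q[:,2]>h-.006]; r=cv2.minAreaRect((t[:,:2]*1000).astype(np.float32)); print(' top',np.round(r[0],1),np.round(r[1],1),round(r[2],1))
    mm=(np.abs(P[...,0]-.55)<.2)&(np.abs(P[...,1]-0)<.3)&ok
    wood=(mm&(hsv[...,1]>90)&(P[...,2]>.01)&(P[...,2]<.022))
    w=(mm&(hsv[...,1]<75)&(P[...,2]>.023)&(P[...,2]<.034)).astype(np.uint8)
    k,l,st,ce=cv2.connectedComponentsWithStats(w,connectivity=4)
    for i in range(1,k):
        if st[i,4]>200:
            q=P[l==i];r=cv2.minAreaRect((q[:,:2]*1000).astype(np.float32));print(' tile',st[i,4],np.round(r[0],1),np.round(r[1],1),round(r[2],1),np.median(q[:,2]).round(4))
    q=P[wood];r=cv2.minAreaRect((q[:,:2]*1000).astype(np.float32)); print(' panel',np.round(r[0],1),np.round(r[1],1),round(r[2],1),np.median(q[:,2]).round(4))
    for nm,(a,b) in {'mug':(.7,.25)}.items():
        q=P[mm*0+ok.astype(int)>0]; 
E
```

```text
scene B 0.0566 [520.4 250.3] [57.7 15.9] 24.5
 top [521.3 250. ] [28.2 14.7] 24.8
 tile 493 [584.3  67.4] [ 53.5 103.2] 77.1 0.0286
 tile 1491 [559.7 -47.3] [155.1 102.7] 77.3 0.0285
 tile 786 [ 534.1 -164.4] [ 75.1 103.2] 77.5 0.0285
 panel [560.4 -46.8] [400.5 165.2] 77.4 0.0164
side B 0.055 [517.9 258.7] [59.8 13.4] 21.3
 top [516.7 259.7] [30.4 10.1] 18.2
 tile 1653 [548.6 -80.1] [239.  104.6] 77.2 0.027
 tile 495 [581.9  74.3] [ 56.  100.6] 79.5 0.0289
 panel [556.6 -41.2] [403.4 164.4] 77.4 0.0165
```

>>> servo_tool([
  [100, 0.036, -0.035, -0.006, 0, 0, 0],
  [100, 0.036, -0.035, -0.006, 0, 0, 0],
  [100, 0.036, -0.035, -0.006, 0, 0, 0],
  [100, 0.036, -0.035, -0.006, 0, 0, 0],
  [100, 0.036, -0.035, -0.006, 0, 0, 0],
  [100, 0.036, -0.035, -0.006, 0, 0, 0],
  [100, 0.036, -0.035, -0.006, 0, 0, 0],
  [100, 0.036, -0.035, -0.006, 0, 0, 0],
])

```text
time_s: 1.1
ee_pos: [0.377, -0.1159, 0.2329]
eef_rot: [3.142, -0.0, 0.451]
force: [0.5, -0.7, 0.0]
grip_width: 0.0938
grip_force: 0.0
```

>>> servo_tool([
  [100, 0.037, -0.035, -0.004, 0, 0, 0],
  [100, 0.037, -0.035, -0.004, 0, 0, 0],
  [100, 0.037, -0.035, -0.004, 0, 0, 0],
  [100, 0.037, -0.035, -0.004, 0, 0, 0],
  [100, 0.037, -0.035, 0, 0, 0, 0],
  [100, 0.037, -0.035, 0, 0, 0, 0],
  [100, 0.037, -0.035, 0, 0, 0, 0],
  [60, 0, 0, 0, 0, 0, 0],
])

```text
time_s: 2.1
ee_pos: [0.5032, 0.2181, 0.2475]
eef_rot: [-3.141, 0.002, 0.454]
force: [0.1, 0.8, -0.9]
grip_width: 0.0873
grip_force: 0.0
```

```bash
python3 - <<'E'
from h import *
c=snap('wrist','w1.png');o=ctrl.get_obs();print(o['ee_pos'],o['eef_rot'],c['pose'].round(3).tolist())
print(proj(c,[[.519,.254,.055],[.584,.07,.03]]))
E
```

```text
[0.50299048 0.21660248 0.24778065] [-3.14147792e+00  1.78291504e-03  4.52706650e-01] [[0.438, 0.864, 0.247, 0.577], [-0.899, 0.421, 0.121, 0.253], [0.0, -0.275, 0.961, 0.448], [0.0, 0.0, 0.0, 1.0]]
[[297.92903    183.84505875]
 [453.81782541 199.15637546]]
```

View pics/w1.png

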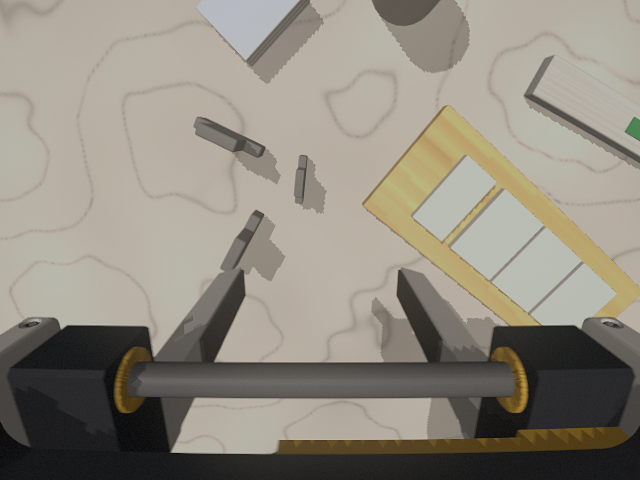

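The wrist view shows the target spacer at (301,180), larger A at (243,240), larger C at (228,137), and the wide joint at about (475,213). Next I'll measure the spacer and tiles precisely from here.

```bash
cat > meas.py <<'E'
from h import *
def rect(q,nm):
    r=cv2.minAreaRect((q[:,:2]*1000).astype(np.float32));print(' ',nm,len(q),np.round(r[0],1),np.round(r[1],1),round(r[2],1),'z',np.median(q[:,2]).round(4))
def tiles(c):
    P=cloud(c);ok=c['z_map']>.05;hsv=cv2.cvtColor(c['pixels'],cv2.COLOR_RGB2HSV)
    wood=(hsv[...,1]>90)&ok&(abs(P[...,2]-.018)<.006)
    rect(P[wood],'panel')
    m=(hsv[...,1]<75)&ok&(abs(P[...,2]-.030)<.006)
    hull=cv2.convexHull(np.argwhere(wood)[:,::-1].astype(np.int32)); M=np.zeros(ok.shape,np.uint8);cv2.fillPoly(M,[hull],1)
    m=(m&(M>0)).astype(np.uint8)
    k,l,st,ce=cv2.connectedComponentsWithStats(m,connectivity=4)
    for i in range(1,k):
        if st[i,4]>400:
            z=np.median(P[l==i][:,2])
            cs,_=cv2.findContours((l==i).astype(np.uint8),0,1)
            p=plane(c,max(cs,key=cv2.contourArea).reshape(-1,2),.030); rect(p,'tile d=%.4f'%z+str(ce[i].round()))
E
python3 - <<'E'
from meas import *
c=load('wrist');tiles(c)
P=cloud(c);ok=c['z_map']>.05
for nm,(x0,y0,x1,y1) in dict(B=(285,145,335,215),A=(215,205,268,275),C=(188,110,268,162)).items():
    p=P[y0:y1,x0:x1];g=c['pixels'][y0:y1,x0:x1].max(2)
    dark=ok[y0:y1,x0:x1]&(p[...,2]>.01)
    q=p[dark];h=np.percentile(q[:,2],95);print(nm,h.round(4))
    rect(q,'all');rect(q[q[:,2]>h-.005],'top')
    f=q[abs(q[:,2]-.022)<.003]
    if len(f): rect(f,'foot')
E
```

```text
panel 12858 [625.3 -59.2] [401.2 295.1] 77.4 z 0.0191
  tile d=0.0310[454. 198.] 188 [584.3  71.4] [ 55.8 100.3] 77.2 z 0.03
  tile d=0.0310[531. 264.] 369 [550.7 -82.2] [239.1 100.3] 77.5 z 0.03
B 0.057
  all 445 [520.2 253.9] [59.8 10.1] 19.6 z 0.0544
  top 237 [520.  253.8] [31.8 10. ] 19.7 z 0.056
  foot 155 [520.1 253.6] [59.4  9.9] 20.2 z 0.0229
A 0.2759
  all 994 [436.  283.2] [ 24.2 121.6] 78.4 z 0.0773
  top 103 [491.8 266.1] [ 2.9 12.1] 15.1 z 0.2757
  foot 26 [415.4 281.2] [82.  12.4] 5.3 z 0.0219
C 0.0794
  all 1239 [529.8 353.5] [14.9 83.7] 0.4 z 0.068
  top 580 [529.9 353.9] [45.1 14.3] 90.0 z 0.0782
  foot 39 [535.9 351.9] [82.3 11.8] 81.7 z 0.0219
```

>>> servo_tool([
  [50, 0.016, -0.013, 0, 0, 0, 0],
  [50, 0.0156, -0.013, 0, 0, 0, 0],
  [50, 0, 0, 0.02, 0, 0, 0.055],
  [50, 0, 0, 0.03, 0, 0, 0.054],
  [50, 0, 0, 0.04, 0, 0, 0],
  [50, 0, 0, 0.04, 0, 0, 0],
  [50, 0, 0, 0.015, 0, 0, 0],
  [50, 0, 0, 0, 0, 0, 0],
])

```text
time_s: 3.15
ee_pos: [0.5203, 0.2524, 0.1039]
eef_rot: [3.142, 0.001, 0.341]
force: [0.1, 0.2, 0.6]
grip_width: 0.0466
grip_force: 0.0
```

```bash
python3 - <<'E'
from meas import *
c=snap('wrist','w2.png');o=ctrl.get_obs();print(o['ee_pos'],o['eef_rot'],o['grip_width'])
P=cloud(c);q=P[(c['z_map']>.05)&(np.linalg.norm(P[...,:2]-[.52,.254],axis=2)<.04)]
rect(q[abs(q[:,2]-.055)<.004],'top');rect(q[abs(q[:,2]-.022)<.003],'foot')
E
```

```text
[0.52092053 0.25276807 0.10505063] [ 3.14158367e+00 -1.41412383e-03  3.41373311e-01] 0.04692772788296689
  top 519 [519.9 253.5] [32.3  9.5] 19.2 z 0.0558
  foot 214 [519.8 254.1] [60.1  9.4] 19.6 z 0.0229
```

>>> servo_tool([
  [50, 0, -0.001, 0.03, 0, 0, 0],
  [50, 0, 0, 0.03, 0, 0, 0],
  [50, 0, 0, 0.016, 0, 0, 0],
  [50, 0, 0, 0.006, 0, 0, 0],
  [50, 0, 0, 0, 0, 0, 0],
  [0, 0, 0, 0, 0, 0, 0],
  [0, 0, 0, 0, 0, 0, 0],
  [0, 0, 0, 0, 0, 0, 0],
], force=25)

```text
time_s: 4.2
ee_pos: [0.5202, 0.254, 0.0221]
eef_rot: [-3.142, -0.001, 0.342]
force: [0.3, 0.1, -0.6]
grip_width: 0.0201
grip_force: 0.0
```

>>> servo_tool([
  [0, 0, 0, 0, 0, 0, 0],
  [0, 0, 0, -0.01, 0, 0, 0],
  [0, 0, 0, -0.02, 0, 0, 0],
  [0, 0, 0, -0.03, 0, 0, 0],
  [0, 0, 0, -0.03, 0, 0, 0],
  [0, 0, 0, -0.02, 0, 0, 0],
  [0, 0, 0, 0, 0, 0, 0],
  [0, 0, 0, 0, 0, 0, 0],
])

```text
time_s: 5.2
ee_pos: [0.5196, 0.2538, 0.131]
eef_rot: [3.142, 0.001, 0.342]
force: [-0.2, 0.5, -1.0]
grip_width: 0.0097
grip_force: 25.0
```

>>> servo_tool([
  [0, -0.004, 0.036, -0.01, 0, 0, 0],
  [0, -0.004, 0.036, -0.01, 0, 0, 0],
  [0, -0.004, 0.036, -0.01, 0, 0, 0.14],
  [0, 0, 0.036, 0, 0, 0, 0.14],
  [0, 0, 0.03, 0, 0, 0, 0.14],
  [0, 0, 0, 0, 0, 0, 0.141],
  [0, 0, 0, 0, 0, 0, 0],
  [0, 0, 0, 0, 0, 0, 0],
])

```text
time_s: 6.2
ee_pos: [0.5538, 0.0832, 0.1612]
eef_rot: [3.141, 0.001, -0.216]
force: [-0.1, 0.6, -0.6]
grip_width: 0.0095
grip_force: 25.0
```

```bash
python3 - <<'E'
from meas import *
c=snap('wrist','w3.png');o=ctrl.get_obs();print(o['ee_pos'],o['eef_rot'],o['grip_width'],c['pose'][:3,3])
tiles(c)
E
```

```text
[0.5538248  0.08327553 0.16137297] [ 3.14142384e+00  5.63450670e-04 -2.16068695e-01] 0.009897130874901792 [0.63366193 0.06595564 0.36211988]
  panel 22269 [559.4 -45.2] [399.4 159.3] 77.3 z 0.019
  tile d=0.0310[406. 187.] 348 [567.8  -5.9] [76.2 99.9] 77.6 z 0.03
  tile d=0.0311[328. 185.] 339 [584.   70.1] [53.1 99. ] 77.5 z 0.03
  tile d=0.0309[522. 188.] 503 [ 542.3 -121.3] [158.3  99.4] 77.6 z 0.03
```

View pics/w3.png

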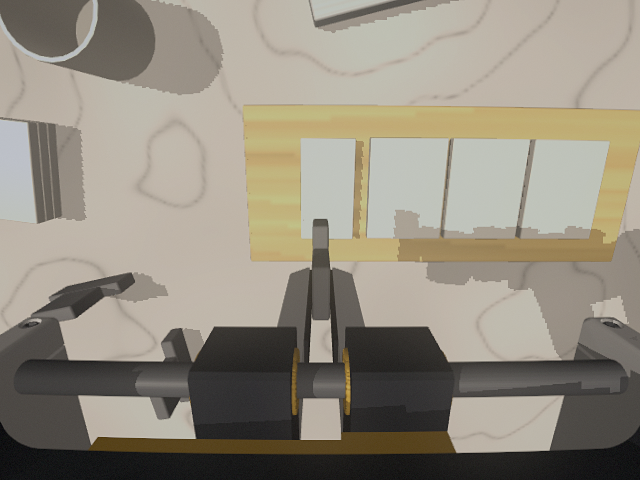

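The wrist view shows the cut tile at (328,187), the wide joint at (362,187) and the held spacer at (320,270). Set-tile face and cut-tile face give a joint of about 14 mm centred near (0.577, 0.037). I'll hover just above it and check.

>>> servo_tool([
  [0, 0.0164, 0.02, 0, 0, 0, 0.002],
  [0, 0.0164, 0.02, 0, 0, 0, 0],
  [0, 0, 0, 0.03, 0, 0, 0],
  [0, 0, 0, 0.03, 0, 0, 0],
  [0, 0, 0, 0.02, 0, 0, 0],
  [0, 0, 0, 0.012, 0, 0, 0],
  [0, 0, 0, 0, 0, 0, 0],
  [0, 0, 0, 0, 0, 0, 0],
])

```text
time_s: 7.25
ee_pos: [0.5777, 0.0369, 0.0706]
eef_rot: [-3.141, -0.001, -0.221]
force: [-0.1, -0.3, -0.5]
grip_width: 0.0097
grip_force: 25.0
```

```bash
python3 - <<'E'
from meas import *
c=snap('wrist','w4.png');o=ctrl.get_obs();print(o['ee_pos'],o['eef_rot'],o['grip_width'],c['pose'][:3,3])
tiles(c)
P=cloud(c);q=P[(c['z_map']>.05)&(np.linalg.norm(P[...,:2]-o['ee_pos'][:2],axis=2)<.045)]
rect(q[abs(q[:,2]-(o['ee_pos'][2]-.0003))<.003],'foot')
im=cv2.imread('pics/w4.png');cv2.imwrite('pics/w4c.png',cv2.resize(im[60:300,200:520],(800,600)))
E
```

```text
[0.57775662 0.03683576 0.07070664] [-3.14126804e+00 -1.46626107e-03 -2.20746612e-01] 0.009512868047570077 [0.6570961  0.01916499 0.27171958]
  panel 28420 [559.2 -42.9] [395.2 160.2] 77.5 z 0.019
  tile d=0.0310[383. 242.] 431 [568.2  -6.3] [ 75.1 100.2] 77.5 z 0.03
  tile d=0.0309[531. 246.] 719 [ 542.5 -121.6] [157.6 100.7] 77.6 z 0.03
  tile d=0.0310[273. 241.] 372 [584.2  70.1] [53.2 99.6] 77.2 z 0.03
  foot 388 [599.6  32.2] [ 9.4 15.8] 77.3 z 0.0717
```

View pics/w4c.png

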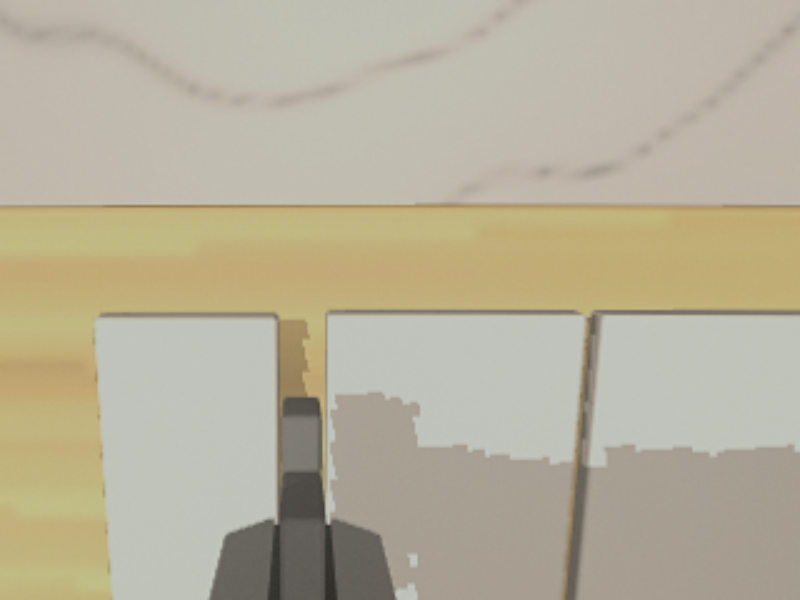

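The crop shows the foot's end at (302,440) centred between the cut tile's edge (278) and the set tile's edge (327). The numbers agree to within 0.3 mm, so I'll descend.

>>> servo_tool([
  [0, 0, -0.0003, 0.006, 0, 0, 0],
  [0, 0, 0, 0.006, 0, 0, 0],
  [0, 0, 0, 0.006, 0, 0, 0],
  [0, 0, 0, 0.005, 0, 0, 0],
  [0, 0, 0, 0.003, 0, 0, 0],
  [0, 0, 0, 0.001, 0, 0, 0],
  [0, 0, 0, 0, 0, 0, 0],
  [0, 0, 0, 0, 0, 0, 0],
])

```text
time_s: 8.3
ee_pos: [0.5774, 0.037, 0.0429]
eef_rot: [-3.142, -0.0, -0.221]
force: [-0.5, -0.1, -0.4]
grip_width: 0.0097
grip_force: 25.0
```

>>> servo_tool([
  [0, 0, 0, 0.001, 0, 0, 0],
  [0, 0, 0, 0.001, 0, 0, 0],
  [0, 0, 0, 0.0005, 0, 0, 0],
  [0, 0, 0, 0.0005, 0, 0, 0],
  [0, 0, 0, 0, 0, 0, 0],
  [0, 0, 0, 0, 0, 0, 0],
  [0, 0, 0, 0, 0, 0, 0],
  [0, 0, 0, 0, 0, 0, 0],
])

```text
time_s: 9.3
ee_pos: [0.5774, 0.0371, 0.0398]
eef_rot: [-3.142, -0.0, -0.221]
force: [-0.1, 0.7, 1.7]
grip_width: 0.0094
grip_force: 25.0
```

>>> servo_tool([
  [0, 0, 0, 0.0005, 0, 0, 0],
  [0, 0, 0, 0, 0, 0, 0],
  [0, 0, 0, 0.0003, 0, 0, 0],
  [0, 0, 0, 0, 0, 0, 0],
  [0, 0, 0, 0, 0, 0, 0],
  [0, 0, 0, 0, 0, 0, 0],
  [0, 0, 0, 0, 0, 0, 0],
  [0, 0, 0, 0, 0, 0, 0],
])

```text
time_s: 10.3
ee_pos: [0.5775, 0.0371, 0.0398]
eef_rot: [-3.141, -0.001, -0.221]
force: [-3.8, 0.4, 9.3]
grip_width: 0.01
grip_force: 25.0
```

The spacer is seated: contact at the expected height, 9 N. Releasing it and lifting straight up.

>>> servo_tool([
  [0, 0, 0, -0.0006, 0, 0, 0],
  [0, 0, 0, 0, 0, 0, 0],
  [30, 0, 0, 0, 0, 0, 0],
  [30, 0, 0, 0, 0, 0, 0],
  [30, 0, 0, 0, 0, 0, 0],
  [30, 0, 0, 0, 0, 0, 0],
  [30, 0, 0, 0, 0, 0, 0],
  [30, 0, 0, 0, 0, 0, 0],
])

```text
time_s: 11.3
ee_pos: [0.5773, 0.037, 0.0395]
eef_rot: [3.142, 0.0, -0.221]
force: [0.6, -0.2, -0.2]
grip_width: 0.0282
grip_force: 0.0
```

>>> servo_tool([
  [30, 0, 0, -0.01, 0, 0, 0],
  [30, 0, 0, -0.02, 0, 0, 0],
  [30, 0, 0, -0.03, 0, 0, 0],
  [30, 0, 0, -0.03, 0, 0, 0],
  [40, 0, 0, -0.03, 0, 0, 0],
  [60, 0, 0, -0.02, 0, 0, 0],
  [60, 0, 0, 0, 0, 0, 0],
  [60, 0, 0, 0, 0, 0, 0],
])

```text
time_s: 12.3
ee_pos: [0.577, 0.037, 0.1788]
eef_rot: [3.141, 0.001, -0.221]
force: [0.1, -0.4, -0.1]
grip_width: 0.056
grip_force: 0.0
```

```bash
python3 - <<'E'
from meas import *
c=snap('wrist','w5.png');o=ctrl.get_obs();print(o['ee_pos'],o['eef_rot'],o['grip_width'],c['pose'][:3,3])
tiles(c)
P=cloud(c);q=P[(c['z_map']>.05)&(np.linalg.norm(P[...,:2]-[.5775,.037],axis=2)<.05)]
rect(q[abs(q[:,2]-.073)<.003],'top');rect(q[abs(q[:,2]-.040)<.0035],'foot')
E
```

```text
[0.57689879 0.03704096 0.17855905] [ 3.14126557e+00  1.44964028e-03 -2.21238981e-01] 0.056543997276536195 [0.6567868  0.01931529 0.37970585]
  panel 17546 [621.1 -59.2] [398.8 286. ] 77.5 z 0.019
  tile d=0.0310[362. 215.] 320 [568.   -6.1] [75.1 99.1] 77.4 z 0.03
  tile d=0.0310[436. 215.] 318 [551.  -82.4] [76.4 99.6] 77.3 z 0.03
  tile d=0.0309[509. 215.] 317 [ 534.  -160.1] [78.3 99.3] 77.7 z 0.03
  tile d=0.0311[289. 216.] 278 [584.1  70.5] [52.4 99.2] 77.2 z 0.03
  top 364 [577.6  37.7] [ 9.5 31.8] 77.5 z 0.074
  foot 162 [577.6  37.8] [ 8.5 59.7] 77.5 z 0.0409
```

View pics/w5.png

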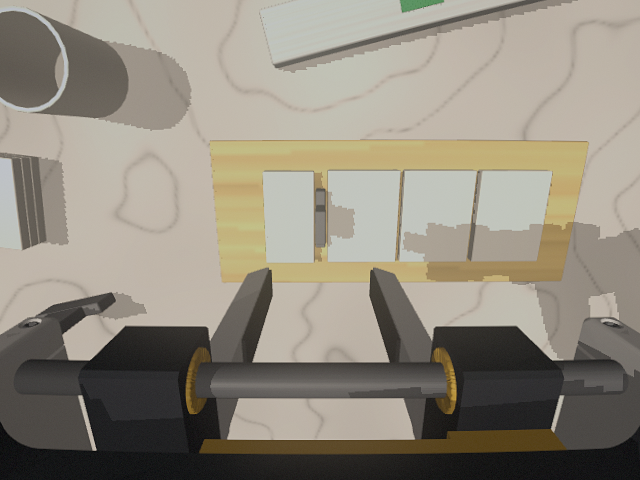

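The wrist view shows the spacer upright at (320,217), free and wholly inside the joint between the cut tile (289,216) and the set tile (362,216). Next I'll turn 90° so that both open fingers push on the cut tile's outer face.

>>> servo_tool([
  [60, 0, -0.0443, 0, 0, 0, 0],
  [60, 0, -0.0443, 0, 0, 0, 0],
  [60, 0, 0, 0, 0, 0, -0.175],
  [60, 0, 0, 0, 0, 0, -0.175],
  [60, 0, 0, 0, 0, 0, -0.175],
  [60, 0, 0, 0, 0, 0, -0.175],
  [60, 0, 0, 0, 0, 0, -0.175],
  [60, 0, 0, 0, 0, 0, -0.175],
])

```text
time_s: 13.35
ee_pos: [0.5964, 0.1234, 0.1784]
eef_rot: [-3.14, 0.001, 0.835]
force: [0.2, 0.3, -0.0]
grip_width: 0.0564
grip_force: 0.0
```

>>> servo_tool([
  [60, 0, 0, 0, 0, 0, -0.175],
  [60, 0, 0, 0, 0, 0, -0.175],
  [60, 0, 0, 0, 0, 0, -0.174],
  [60, 0, 0, 0.03, 0, 0, 0],
  [60, 0, 0, 0.03, 0, 0, 0],
  [60, 0, 0, 0.03, 0, 0, 0],
  [60, 0, 0, 0.02, 0, 0, 0],
  [60, 0, 0, 0, 0, 0, 0],
])

```text
time_s: 14.35
ee_pos: [0.5956, 0.1233, 0.0674]
eef_rot: [-3.138, 0.001, 1.353]
force: [0.3, 0.5, 0.2]
grip_width: 0.0567
grip_force: 0.0
```

```bash
python3 - <<'E'
from meas import *
c=snap('wrist','w6.png');o=ctrl.get_obs();print(o['ee_pos'],o['eef_rot'],o['grip_width'],c['pose'][:3,3],o['qpos'].round(2))
tiles(c)
P=cloud(c);q=P[(c['z_map']>.05)&(np.linalg.norm(P[...,:2]-[.5775,.037],axis=2)<.05)]
rect(q[abs(q[:,2]-.073)<.003],'top')
E
```

```text
[0.59635692 0.12341626 0.06892017] [-3.14001450e+00  6.07154018e-04  1.35277060e+00] 0.05648964668824188 [0.61519633 0.20141346 0.26828508] [ 0.14  0.54  1.46 -0.    1.14  0.36]
  panel 12123 [645.6  27.4] [221.9 296.2] 77.4 z 0.0191
  tile d=0.0310[320. 316.] 354 [583.7  68.4] [62.2 99.1] 77.6 z 0.03
  tile d=0.0309[320. 418.] 306 [562.3 -30.5] [45.8 99.7] 77.7 z 0.03
  top 0 [0. 0.] [0. 0.] 0.0 z nan
  return _methods._mean(a, axis=axis, dtype=dtype,
  ret = ret.dtype.type(ret / rcount)
```

View pics/w6.png

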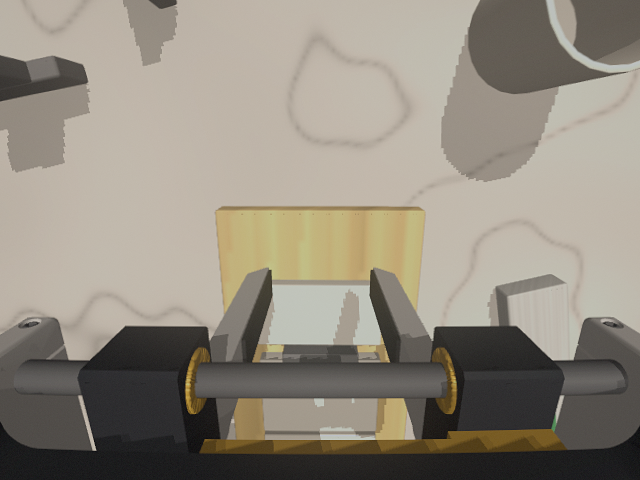

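The view shows the fingers straddling the row symmetrically, with tips at (265,270) and (375,270), just beyond the cut tile's outer edge at row 282. Descend to about 3 mm above the panel and approach.

>>> servo_tool([
  [60, 0, 0, 0.02, 0, 0, 0],
  [60, 0, 0, 0.018, 0, 0, 0],
  [60, 0, 0, 0.008, 0, 0, 0],
  [60, 0, 0, 0, 0, 0, 0],
  [60, -0.006, 0, 0, 0, 0, 0],
  [60, -0.006, 0, 0, 0, 0, 0],
  [60, -0.003, 0, 0, 0, 0, 0],
  [60, 0, 0, 0, 0, 0, 0],
])

```text
time_s: 15.4
ee_pos: [0.5936, 0.1086, 0.0238]
eef_rot: [3.141, -0.0, 1.352]
force: [-0.7, 0.5, -0.9]
grip_width: 0.0566
grip_force: 0.0
```

>>> servo_tool([
  [60, -0.001, 0, 0.0015, 0, 0, 0],
  [60, -0.001, 0, 0, 0, 0, 0],
  [60, -0.001, 0, 0, 0, 0, 0],
  [60, -0.001, 0, 0, 0, 0, 0],
  [60, -0.001, 0, 0, 0, 0, 0],
  [60, -0.001, 0, 0, 0, 0, 0],
  [60, 0, 0, 0, 0, 0, 0],
  [60, 0, 0, 0, 0, 0, 0],
])

```text
time_s: 16.4
ee_pos: [0.5922, 0.103, 0.0221]
eef_rot: [3.142, -0.0, 1.353]
force: [0.1, 0.5, -0.5]
grip_width: 0.0562
grip_force: 0.0
```

>>> servo_tool([
  [60, -0.0005, 0, 0, 0, 0, 0],
  [60, -0.0005, 0, 0, 0, 0, 0],
  [60, -0.0005, 0, 0, 0, 0, 0],
  [60, -0.0005, 0, 0, 0, 0, 0],
  [60, 0, 0, 0, 0, 0, 0],
  [60, 0, 0, 0, 0, 0, 0],
  [60, 0, 0, 0, 0, 0, 0],
  [60, 0, 0, 0, 0, 0, 0],
])

```text
time_s: 17.4
ee_pos: [0.5918, 0.1011, 0.022]
eef_rot: [3.142, -0.0, 1.353]
force: [-0.4, -0.2, 0.9]
grip_width: 0.0565
grip_force: 0.0
```

>>> servo_tool([
  [60, -0.0005, 0, 0, 0, 0, 0],
  [60, -0.0005, 0, 0, 0, 0, 0],
  [60, -0.0005, 0, 0, 0, 0, 0],
  [60, 0, 0, 0, 0, 0, 0],
  [60, 0, 0, 0, 0, 0, 0],
  [60, 0, 0, 0, 0, 0, 0],
  [60, 0, 0, 0, 0, 0, 0],
  [60, 0, 0, 0, 0, 0, 0],
])

```text
time_s: 18.4
ee_pos: [0.5914, 0.0996, 0.022]
eef_rot: [-3.142, 0.0, 1.353]
force: [0.1, -0.3, -0.1]
grip_width: 0.056
grip_force: 0.0
```

```bash
python3 - <<'E'
from meas import *
c=snap('wrist','w7.png');o=ctrl.get_obs();print(o['ee_pos'],o['force'])
tiles(c)
E
```

```text
[0.59146231 0.09958473 0.02203615] [ 0.13192103  0.72251268 -0.15468976]
  panel 19493 [629.7  44.5] [196.2 258.2] 77.7 z 0.019
  tile d=0.0310[320. 320.] 401 [586.4  67.2] [62.7 87. ] 76.7 z 0.03
  tile d=0.0310[317. 421.] 399 [566.6  -9.6] [37.  99.5] 77.5 z 0.03
```

>>> servo_tool([
  [60, -0.0005, 0, 0, 0, 0, 0],
  [60, -0.0005, 0, 0, 0, 0, 0],
  [60, -0.0005, 0, 0, 0, 0, 0],
  [60, -0.0005, 0, 0, 0, 0, 0],
  [60, 0, 0, 0, 0, 0, 0],
  [60, 0, 0, 0, 0, 0, 0],
  [60, 0, 0, 0, 0, 0, 0],
  [60, 0, 0, 0, 0, 0, 0],
])

```text
time_s: 19.45
ee_pos: [0.591, 0.0976, 0.022]
eef_rot: [3.142, -0.0, 1.353]
force: [0.9, 0.0, -0.0]
grip_width: 0.0564
grip_force: 0.0
```

```bash
python3 - <<'E'
from meas import *
c=snap('wrist','w8.png');o=ctrl.get_obs();print(o['ee_pos'],o['force'])
tiles(c)
im=cv2.imread('pics/w8.png');cv2.imwrite('pics/w8c.png',cv2.resize(im[240:440,190:450],(780,600)))
E
```

```text
[0.59100463 0.09761384 0.02202185] [ 0.04012269 -0.7508513  -0.02287199]
  panel 19467 [629.6  43.5] [198.  258.6] 77.6 z 0.0191
  tile d=0.0310[320. 317.] 398 [586.7  67.3] [62.5 86.1] 76.7 z 0.03
  tile d=0.0310[317. 421.] 390 [566.2 -11.5] [37.  99.5] 77.5 z 0.03
```

View pics/w8c.png

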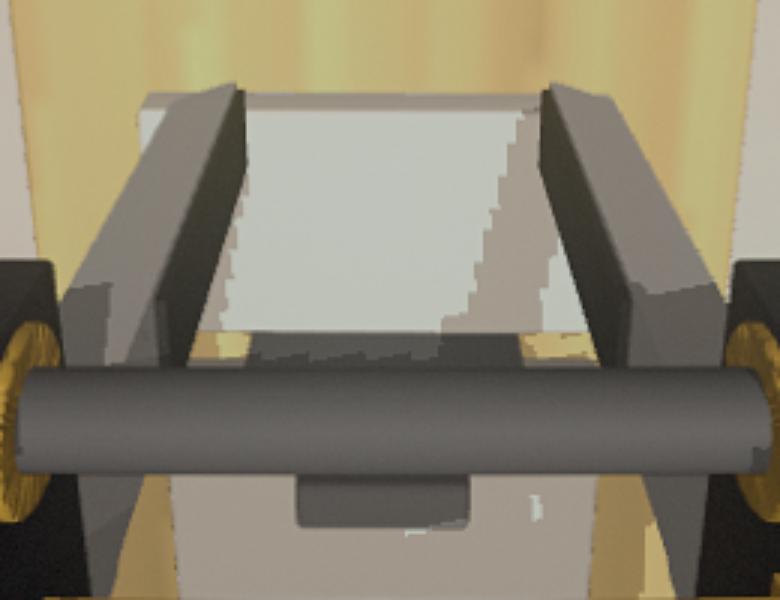

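```bash
python3 - <<'E'
from meas import *
c=load('wrist');im=c['pixels'];u=np.array([.2164,.9763])
print('TCP s',1000*ctrl.get_obs()['ee_pos'][:2]@u)
for col in (265,285,300,320,340,350):
    p=im[265:365,col].astype(int)
    g=np.abs(np.diff(p.sum(1)));ed=[265+i for i in np.argsort(-g)[:7]];ed.sort()
    print(col,[(r,round(float(1000*plane(c,[[col,r+.5]],.030)[0,:2]@u),1)) for r in ed])
P=cloud(c)
# finger surfaces: points 20<z<60 near the TCP
q=P[(c['z_map']>.05)&(P[...,2]>.034)&(P[...,2]<.08)&(P[...,1]>.06)]
s=1000*q[:,:2]@u
for z in(.036,.042,.05,.06,.07):
    k=abs(q[:,2]-z)<.003
    if k.sum(): print('finger z',z,k.sum(),np.percentile(s[k],[1,50,99]).round(1))
E
```

```text
TCP s 223.19378878543034
265 [(np.int64(267), 227.2), (np.int64(317), 192.8), (np.int64(318), 192.1), (np.int64(342), 174.4), (np.int64(349), 169.0), (np.int64(358), 162.1), (np.int64(361), 159.7)]
285 [(np.int64(270), 225.2), (np.int64(271), 224.5), (np.int64(275), 221.9), (np.int64(276), 221.2), (np.int64(349), 169.1), (np.int64(350), 168.3), (np.int64(358), 162.1)]
300 [(np.int64(270), 225.2), (np.int64(275), 221.9), (np.int64(276), 221.2), (np.int64(349), 169.1), (np.int64(350), 168.3), (np.int64(351), 167.5), (np.int64(358), 162.1)]
320 [(np.int64(270), 225.2), (np.int64(275), 221.9), (np.int64(276), 221.2), (np.int64(277), 220.6), (np.int64(349), 169.1), (np.int64(350), 168.3), (np.int64(358), 162.1)]
340 [(np.int64(270), 225.2), (np.int64(276), 221.2), (np.int64(277), 220.6), (np.int64(344), 172.9), (np.int64(349), 169.1), (np.int64(350), 168.3), (np.int64(351), 167.5)]
350 [(np.int64(276), 221.2), (np.int64(277), 220.5), (np.int64(326), 186.3), (np.int64(327), 185.6), (np.int64(349), 169.0), (np.int64(350), 168.3), (np.int64(351), 167.5)]
finger z 0.036 369 [361.6 364.3 370.8]
finger z 0.042 422 [225.4 363.4 369.1]
finger z 0.05 573 [215.9 362.  366.4]
finger z 0.06 448 [216.6 232.7 363.6]
finger z 0.07 370 [216.3 232.4 233.3]
```

```bash
python3 - <<'E'
from meas import *
c=load('wrist');u=np.array([.2164,.9763]);v=np.array([.9763,-.2164])
P=cloud(c)*1000;o=ctrl.get_obs()['ee_pos']*1000
s=P[...,:2]@u-o[:2]@u;t=P[...,:2]@v-o[:2]@v;z=P[...,2]
ok=(c['z_map']>.05)&(abs(s)<30)&(abs(t)>26)&(abs(t)<42)
for a in range(18,80,4):
    k=ok&(z>=a)&(z<a+4)
    if k.sum()>3: print(a,k.sum(),'s',np.percentile(s[k],[2,50,98]).round(1),'|t|',np.percentile(abs(t[k]),[2,98]).round(1))
for r in range(262,300,3): print(r,[(round(float(s[r,x]),1),round(float(t[r,x]),1),round(float(z[r,x]),1)) for x in (255,262,268,375)])
E
```

```text
18 2305 s [-1.6 14.5 29.3] |t| [26.3 41.6]
22 42 s [-2.5 -2.1 -1.5] |t| [26.1 32.8]
26 62 s [-26.5  -2.4  -1.3] |t| [26.2 33.1]
30 715 s [-29.6 -19.   -2.7] |t| [26.1 35.1]
42 52 s [-2.3  7.8  9.7] |t| [26.5 33.5]
46 130 s [-7.   8.1  9.8] |t| [26.5 36.7]
50 179 s [-7.5  9.1  9.9] |t| [26.4 40.5]
54 199 s [-6.2  9.1 10. ] |t| [26.5 40.6]
58 221 s [-6.4  9.2 10. ] |t| [26.5 40.8]
62 234 s [-6.4  9.2 10. ] |t| [26.5 40.9]
66 246 s [-6.4  9.2  9.9] |t| [26.5 41. ]
70 267 s [-6.4  9.2 10.1] |t| [26.4 40.7]
74 269 s [-6.2  9.2 10.2] |t| [26.5 41.2]
78 290 s [-6.7  9.4 10.4] |t| [26.5 41.1]
262 [(3.2, -40.5, 18.5), (3.2, -36.0, 18.5), (3.6, -32.0, 19.6), (3.4, 36.8, 19.2)]
265 [(1.0, -40.7, 18.2), (1.4, -36.0, 19.2), (1.1, -32.3, 18.4), (1.7, 36.8, 19.9)]
268 [(-0.7, -40.7, 19.1), (-0.6, -36.1, 19.4), (9.6, -27.9, 45.0), (9.4, 32.6, 44.6)]
271 [(9.3, -34.6, 48.8), (9.4, -30.7, 49.1), (8.0, -27.9, 45.6), (9.6, 31.8, 49.4)]
274 [(9.3, -33.8, 53.0), (9.2, -30.1, 52.9), (8.3, -27.2, 50.7), (8.8, 31.4, 51.9)]
277 [(9.5, -33.0, 57.6), (9.0, -29.5, 56.5), (8.0, -26.7, 54.2), (8.4, 31.0, 55.1)]
280 [(9.3, -32.4, 61.0), (9.6, -28.6, 61.7), (6.5, -26.7, 54.6), (7.9, 30.6, 57.8)]
283 [(9.7, -31.4, 65.8), (9.2, -28.1, 64.6), (5.2, -26.6, 55.7), (8.3, 29.8, 62.8)]
286 [(9.2, -31.0, 68.3), (7.9, -28.0, 65.4), (3.6, -26.6, 56.0), (6.5, 29.9, 62.4)]
289 [(9.7, -30.1, 72.9), (7.6, -27.6, 68.2), (1.8, -26.7, 55.9), (5.0, 29.9, 62.9)]
292 [(9.7, -29.5, 76.1), (7.7, -27.0, 72.0), (0.8, -26.5, 57.5), (3.0, 30.1, 62.2)]
295 [(9.9, -28.9, 79.7), (7.2, -26.6, 74.3), (-1.3, -26.6, 57.0), (1.8, 30.0, 63.4)]
298 [(9.6, -28.4, 82.3), (5.6, -26.7, 74.2), (-2.1, -26.4, 58.9), (0.6, 29.9, 64.3)]
```

The depth map shows that with the fingers open, the tips sit about 21 mm above the shut-finger TCP, because the fingers swing. They are hovering 12 mm above the tile, which hasn't moved: its inner face is still at s = 168.4. I'll back off, lower and re-check.

>>> servo_tool([
  [60, 0.008, 0, 0, 0, 0, 0],
  [60, 0.008, 0, 0, 0, 0, 0],
  [60, 0.006, 0, 0, 0, 0, 0],
  [60, 0, 0, 0, 0, 0, 0],
  [60, 0, 0, 0.008, 0, 0, 0],
  [60, 0, 0, 0.006, 0, 0, 0],
  [60, 0, 0, 0.003, 0, 0, 0],
  [60, 0, 0, 0, 0, 0, 0],
])

```text
time_s: 20.5
ee_pos: [0.5957, 0.119, 0.0048]
eef_rot: [-3.141, 0.0, 1.353]
force: [-0.0, 0.3, -0.2]
grip_width: 0.0567
grip_force: 0.0
```

```bash
cat > fing.py <<'E'
from meas import *
c=snap('wrist','w_%d.png'%(ctrl.get_obs()['time_s']*100));u=np.array([.2164,.9763]);v=np.array([.9763,-.2164])
P=cloud(c)*1000;ob=ctrl.get_obs();o=ob['ee_pos']*1000;print(o.round(1),ob['force'].round(1),'TCP s',o[:2]@u)
s=P[...,:2]@u-o[:2]@u;t=P[...,:2]@v-o[:2]@v;z=P[...,2]
for x in (255,260,262,268,372,375,380): print(x,[(r,round(float(s[r,x]),1),round(float(t[r,x]),1),round(float(z[r,x]),1)) for r in range(258,282,2) if 5<s[r,x]<12 and 24<abs(t[r,x])<42][:3])
im=c['pixels'].astype(int).sum(2)
for col in (290,320,345):
    g=np.abs(np.diff(im[240:400,col]));ed=sorted(240+i for i in np.argsort(-g)[:6])
    print(col,[(int(r),round(float(1000*plane(c,[[col,r+.5]],.030)[0,:2]@u),1)) for r in ed])
E
python3 fing.py
```

```text
[595.8 119.    5. ] [1.  0.1 0. ] TCP s 245.1333890116682
255 [(260, 11.0, -37.0, 18.9), (262, 9.7, -37.1, 18.7), (264, 8.7, -37.0, 19.2)]
260 [(260, 11.2, -34.0, 19.2), (262, 10.0, -34.0, 19.4), (264, 8.9, -34.0, 19.7)]
262 [(260, 11.4, -32.7, 19.7), (262, 9.7, -33.0, 18.6), (264, 8.6, -32.9, 19.0)]
268 [(260, 11.1, -29.3, 19.1), (262, 9.8, -29.3, 19.0), (264, 8.9, -29.3, 19.7)]
372 [(260, 11.2, 31.8, 19.2), (262, 10.1, 31.8, 19.7), (264, 9.1, 31.7, 20.4)]
375 [(258, 11.8, 33.8, 17.7), (260, 11.2, 33.6, 19.4), (262, 9.8, 33.7, 18.9)]
380 [(260, 10.5, 36.9, 17.5), (262, 9.8, 36.6, 19.0), (264, 8.7, 36.6, 19.4)]
290 [(314, 226.6), (322, 221.3), (357, 197.3), (361, 194.5), (362, 193.8), (397, 167.6)]
320 [(314, 226.6), (322, 221.3), (358, 196.6), (361, 194.5), (362, 193.8), (397, 167.6)]
345 [(322, 221.3), (323, 220.7), (343, 207.1), (361, 194.5), (362, 193.7), (397, 167.6)]
```

>>> servo_tool([
  [60, 0, 0, 0.002, 0, 0, 0],
  [60, 0, 0, 0.002, 0, 0, 0],
  [60, 0, 0, 0, 0, 0, 0],
  [60, -0.004, 0, 0, 0, 0, 0],
  [60, -0.004, 0, 0, 0, 0, 0],
  [60, -0.003, 0, 0, 0, 0, 0],
  [60, 0, 0, 0, 0, 0, 0],
  [60, 0, 0, 0, 0, 0, 0],
])

```text
time_s: 21.55
ee_pos: [0.5934, 0.1084, 0.0011]
eef_rot: [3.142, -0.0, 1.353]
force: [0.6, -0.7, -0.2]
grip_width: 0.0561
grip_force: 0.0
```

```bash
sed -i 's/ and 24<abs(t\[r,x\])<42/ and z[r,x]>21 and 24<abs(t[r,x])<42/; s/258,282,2/258,300,1/' fing.py; python3 fing.py
```

```text
[593.4 108.4   1.1] [-0.2 -0.5 -0. ] TCP s 234.28784731304367
255 [(271, 9.6, -34.4, 28.8), (272, 9.3, -34.3, 29.4), (273, 10.0, -33.7, 32.5)]
260 [(270, 9.6, -31.9, 27.3), (271, 9.5, -31.7, 28.5), (272, 9.1, -31.7, 28.8)]
262 [(269, 9.4, -31.1, 25.3), (270, 9.5, -30.9, 26.9), (271, 9.5, -30.6, 28.4)]
268 [(268, 9.2, -28.1, 23.2), (269, 8.9, -28.0, 24.0), (270, 8.1, -28.1, 23.5)]
372 [(270, 7.8, 31.0, 22.9), (271, 7.9, 30.8, 24.6), (272, 8.4, 30.4, 27.3)]
375 [(268, 9.7, 32.4, 24.7), (269, 9.5, 32.2, 25.7), (270, 9.3, 32.1, 26.6)]
380 [(269, 9.5, 35.1, 25.6), (270, 9.3, 34.9, 26.5), (271, 9.4, 34.6, 28.3)]
290 [(300, 226.6), (308, 221.6), (309, 221.0), (359, 187.8), (361, 186.4), (362, 185.7)]
320 [(308, 221.6), (309, 221.0), (357, 189.2), (361, 186.4), (362, 185.7), (397, 160.1)]
345 [(308, 221.6), (309, 221.0), (349, 194.7), (361, 186.3), (362, 185.6), (397, 160.0)]
```

The tips are now about 22–25 mm high, within the tile's thickness. Pushing slowly.

>>> servo_tool([
  [60, -0.001, 0, 0, 0, 0, 0],
  [60, -0.001, 0, 0, 0, 0, 0],
  [60, -0.001, 0, 0, 0, 0, 0],
  [60, -0.001, 0, 0, 0, 0, 0],
  [60, -0.001, 0, 0, 0, 0, 0],
  [60, -0.001, 0, 0, 0, 0, 0],
  [60, -0.0005, 0, 0, 0, 0, 0],
  [60, -0.0005, 0, 0, 0, 0, 0],
])

```text
time_s: 22.6
ee_pos: [0.5919, 0.1015, 0.001]
eef_rot: [3.142, -0.0, 1.353]
force: [0.4, 1.5, -0.6]
grip_width: 0.0564
grip_force: 0.5
```

```bash
python3 fing.py | grep -v '^[23][5678]'
```

```text
[591.9 101.5   1. ] [ 0.8  0.7 -1. ] TCP s 227.16475597620726
290 [(295, 222.7), (303, 217.7), (360, 180.1), (361, 179.4), (362, 178.7), (397, 153.0)]
320 [(295, 222.7), (303, 217.7), (357, 182.2), (361, 179.4), (362, 178.7), (397, 153.1)]
345 [(295, 222.7), (302, 218.3), (303, 217.7), (349, 187.7), (361, 179.3), (362, 178.6)]
```

>>> servo_tool([
  [60, -0.0003, 0, 0, 0, 0, 0],
  [60, -0.0003, 0, 0, 0, 0, 0],
  [60, -0.0003, 0, 0, 0, 0, 0],
  [60, -0.0003, 0, 0, 0, 0, 0],
  [60, 0, 0, 0, 0, 0, 0],
  [60, 0, 0, 0, 0, 0, 0],
  [60, 0, 0, 0, 0, 0, 0],
  [60, 0, 0, 0, 0, 0, 0],
])

```text
time_s: 23.65
ee_pos: [0.5918, 0.1008, 0.0011]
eef_rot: [3.141, -0.001, 1.353]
force: [1.6, 5.5, -0.7]
grip_width: 0.0562
grip_force: 2.9
```

>>> servo_tool([
  [60, -0.0004, 0, 0, 0, 0, 0],
  [60, -0.0004, 0, 0, 0, 0, 0],
  [60, -0.0003, 0, 0, 0, 0, 0],
  [60, 0, 0, 0, 0, 0, 0],
  [60, 0, 0, 0, 0, 0, 0],
  [60, 0, 0, 0, 0, 0, 0],
  [60, 0, 0, 0, 0, 0, 0],
  [60, 0, 0, 0, 0, 0, 0],
])

```text
time_s: 24.65
ee_pos: [0.5918, 0.1008, 0.0014]
eef_rot: [3.141, -0.002, 1.353]
force: [2.4, 11.9, -0.6]
grip_width: 0.0566
grip_force: 6.2
```

```bash
python3 fing.py | grep -v '^[23][5678]'; python3 - <<'E'
from meas import *
b=snap('side','s9.png');a=snap('scene','a9.png')
for c in (b,a):
    tiles(c);P=cloud(c);q=P[(c['z_map']>.05)&(np.linalg.norm(P[...,:2]-[.5775,.037],axis=2)<.04)]
    q=q[(q[:,2]>.035)&(q[:,2]<.08)];print(len(q),np.percentile(q[:,2],98) if len(q) else 0)
A=cv2.imread('pics/a9.png')[190:290,230:390];B=cv2.imread('pics/s9.png')[200:300,250:410]
W=cv2.cvtColor(load('wrist')['pixels'],cv2.COLOR_RGB2BGR)[240:440,160:480]
cv2.imwrite('pics/x9.png',np.vstack([np.hstack([cv2.resize(A,(400,250)),cv2.resize(B,(400,250))]),cv2.resize(W,(800,500))[:350]]))
E
```

```text
[591.8 100.8   1.3] [ 2.6 12.4 -0.4] TCP s 226.48456462960777
290 [(295, 221.8), (302, 217.4), (303, 216.8), (358, 180.5), (361, 178.4), (362, 177.7)]
320 [(295, 221.7), (302, 217.4), (303, 216.8), (360, 179.1), (361, 178.4), (362, 177.7)]
345 [(295, 221.7), (302, 217.4), (303, 216.8), (348, 187.4), (361, 178.4), (362, 177.7)]
  panel 3191 [ 263.1 -159.6] [702.8 776.3] 85.0 z 0.0166
  tile d=0.0272[339. 243.] 196 [552.1 -42. ] [300. 102.] 77.6 z 0.03
31 0.0485022700959268
  panel 4154 [385.1 293.7] [2411.8 1085. ] 66.1 z 0.017
  tile d=0.0286[329. 230.] 192 [577.9  25.9] [149.2 102.8] 77.0 z 0.03
  tile d=0.0289[295. 242.] 97 [553.2 -87.2] [ 74.4 102.3] 77.1 z 0.03
  tile d=0.0286[269. 251.] 106 [ 535.9 -164.9] [ 74.7 102.1] 77.5 z 0.03
101 0.07509825683011151
```

View pics/x9.png

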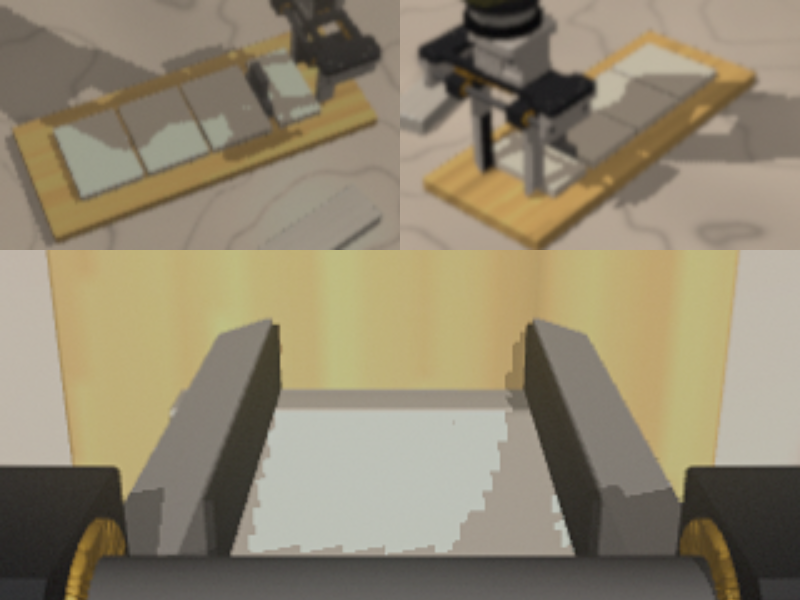

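The picture shows both fingers on the tile's outer edge, which runs straight (row 390 in the lower view). The face is at s = 217.3, which is 154.3 + 10 + 53, so the tile is fully nipped, and the spacer is still upright. I'll press a little more firmly.

>>> servo_tool([
  [60, -0.0004, 0, 0, 0, 0, 0],
  [60, -0.0004, 0, 0, 0, 0, 0],
  [60, -0.0003, 0, 0, 0, 0, 0],
  [60, 0, 0, 0, 0, 0, 0],
  [60, 0, 0, 0, 0, 0, 0],
  [60, 0, 0, 0, 0, 0, 0],
  [60, 0, 0, 0, 0, 0, 0],
  [60, 0, 0, 0, 0, 0, 0],
])

```text
time_s: 25.8
ee_pos: [0.5918, 0.1007, 0.0015]
eef_rot: [3.14, -0.004, 1.353]
force: [3.4, 18.2, -0.8]
grip_width: 0.0566
grip_force: 9.5
```

```bash
python3 - <<'E'
from meas import *
c=snap('scene');P=cloud(c);q=P[(c['z_map']>.05)&(np.linalg.norm(P[...,:2]-[.5775,.037],axis=2)<.04)&(P[...,2]>.035)&(P[...,2]<.08)]
print(np.percentile(q[:,2],98),q.mean(0)); print(ctrl.get_obs()['force']); print(ctrl.hand_in())
E
```

```text
0.07476551563756972 [0.58200692 0.02903693 0.0555223 ]
[ 3.72589    18.30750524 -0.93384118]
the job is handed in; nothing more can be done
None
```

I stood the spacer in the wide joint and let go, then pushed the cut tile straight until it nipped the spacer against its neighbour; the job is handed in with the gripper still pressing at about 18 N.

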